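# Clamp a test button with the ratchet knob

## Task

Put the red test button into the round pocket of the press's slide, push the slide fully home under the press foot, and turn the ratchet knob on top clockwise until its clutch slips by a click or two (20 degrees a click, three at the most), so that the button stays clamped at the set force; then let go. Leave the grey button alone.

Things in the scene. Friction and masses are not known exactly. Their poses are not given: they have to be found in the camera images.
- red_button: The button to clamp: a loose hard red plastic disc, 29 mm in diameter, 12.5 mm thick, lying flat on the worktop. Origin at the centre of its underside, z axis up.
- grey_button: A second disc of the same size in grey plastic, not to be touched or moved. Origin at the centre of its underside.
- press: Fixed button press, 148 mm high. Origin on the worktop under the vertical screw axis, z up. In its frame the bed spans x -65 to 65, y -195 to 55 mm; columns at x = -52 and 52 mm carry a blue crossbar over the slide (130 mm along x, 36 along y, 84 to 105 mm above the worktop), with barrel and knob on top. The slide comes out along the press's -y axis.
- slide (a joint): How far the slide stands out, m: 0 is fully home against its stop, with the pocket under the foot; 0.12 is fully out. It grows along the press's -y axis. It drags with about 3 N and stays where it is left.
- pocket (a point): Centre of the floor of the round pocket in the aluminium slide: 34 mm above the worktop, 33 mm in diameter, 5 mm deep with a 1.5 mm chamfer at the mouth; a seated button stands 7.5 mm proud of it. With the slide home it lies on the screw axis.
- lug (a point): Centre of the top of the black upright lug on the outer end of the slide, 85 mm along the press's -y from the pocket, by which the slide is pushed: 36 mm along the press's x, 12 mm along its y, 38 mm high, its top 68 mm above the worktop.
- knob_top (a point): Centre of the top of the ratchet knob, 148 mm above the worktop: a black ribbed cylinder, 34 mm in diameter, 34 mm high, that turns about the vertical, clockwise from above to press, and does not rise or sink. 1 mm below it is the steel barrel flange (42 mm in diameter, 7 mm thick). From the start the knob may need up to half a turn until the clutch slips.
- knob_mark (a point): End of the knob's red line, on the rim of its top, 17 mm from the axis. The knob drives the barrel through a friction clutch that slips smoothly at its set torque, 0.27 N m (at rest still 0.2 to 0.25); nothing is heard: 20 degrees of slip are one click. While the clutch holds, this mark stands above the barrel's mark (within 2 mm, it gives a little); as it slips, the knob runs ahead clockwise.
- barrel_mark (a point): Red mark on the barrel flange, 17 mm from the axis. One click of slip brings it 6 mm from the knob's mark seen from above, two 12, three 17 mm. The barrel turns the screw that lowers the foot. It runs at 0.16 N m (at rest after a turn 0.12 is felt), stays where it is left and holds the clamping force; the torque climbs once the foot meets the button, until the clutch slips.
- foot: The brass press foot, a disc 20 mm in diameter under the crossbar, origin at the centre of its underside. It hangs some millimetres above a seated button at the start and comes down as the knob is turned. It is sprung: after meeting the button it gives way a little until the set force is reached.
There are look-alikes about, which are no part of the job. Of the things like the red_button, leave any that is purple; of the rest the smaller one is meant.

How it is judged:
By the outcome, as a careful person would: the job done as asked, in the order asked, and still so for the second after the job is handed in, with the robot touching nothing.
It also fails if it takes over 72 s, if anything falls off the work surface, if the arm or the gripper's body presses on something with over 40 N, if the wrist force passes 120 N, or if a joint passes its speed limit or range.

## Robot

A 6-joint arm with a two-finger parallel gripper is mounted at the origin on a cart in front of the work surface, level with it; the furniture and walls round the work are solid. World frame = base frame: x ahead of the robot, y to its left, z up, the work surface at z = 0. Lengths are in mm, angles in degrees, forces in N, time in s.
With the tool pointing down it reaches from about 300 to 875 mm from the base axis. Payload 6.4 kg.
Tool frame: the origin (TCP) lies midway between the tips of the shut fingers; the grasp point (between the pads) lies 19 mm behind it; z points along the fingers, y is the line along which they close (so a half turn about z gives the same grasp; the last joint's range is limited). The gripper opens to 88 mm and grips with 3 to 60 N. Pads are 18 mm wide; open, the fingers measure 123 mm over their backs; the gripper's body (75 mm by 187 mm) begins 45 mm behind the grasp point.
Start: joints at [-87.68, 10.359, 92.074, -0, 77.567, -11.82], TCP at [140.489, -557.588, 238.714] pointing down, gripper open.
Joint ranges: [-171.53, 171.53], [-51.25, 118.39], [17.06, 147.69], [-65.23, 245.23], [0, 150.52], [-178.68, 178.68]. Speed limits (degrees/s): [147.25, 147.25, 172.46, 180, 180, 180].

## Interface

Orientations are given as a 3x3 rotation matrix whose columns are the frame's x, y, z axes.
In Python, from cell import status, camera, env, spot_in, mark_of gives the robot as it stands.
- The arm moves only by the tool apply_moves, never from a script. Its argument "deltas" is a list of rows, each an object of numbers: "claw": the opening, from 0 (shut) to 1 (fully open); "x", "y", "z": the shift along the tool's x, y, z in cm; "twist": the turn about the tool's z in rad. In form: [{"claw": .., "x": .., "y": .., "z": .., "twist": ..}, ...]. A call has 1 to 20 rows; each row shifts and turns the commanded pose from where the row before left it, along the tool's axes as they then stand; what a row does not reach is not made up. A row lasts 1/8 s, in which the tool goes at most 62.5 mm and 10.7 degrees, less where a joint would pass 70% of its speed; a pose out of reach is approached as far as the arm can. A call is refused whole if a number of a shift passes 6.25 or a number of a turn 0.188, either way. A call with a gripper value outside its range is refused whole. The fingers move at their own pace and stop on an object; "grip_force" is the grip in N (left out, the last holds). Time passes only in rows, so rows that do not move let the fingers close. It gives the time, the measured TCP pose, the force, the opening and the grip force at its end, in the units of the state.
- status.observe(): the state, without advancing time (a new reading comes with each control period).
- camera(name): name is "side" or "top" or "wrist"; returns a dict with "color" (480x640x3 uint8, red, green, blue), "depth" (480x640 float32, mm along the optical axis (not along the pixel's ray), 0 where there is no reading), "fx", "fy", "cx", "cy" (pixels), "world_to_cam" (4x4, takes a point from world to camera coordinates). Camera axes: x right, y down, z forward; pixel columns grow to the right and rows downward; lengths in mm; the calibration is good to about 2 mm. A picture is of the moment at which its call begins.
- env.close_job(): hands the job in; it is judged then, once.
Trained networks look in a picture, given as the dict that the camera call returned (one of the last four; its "shot" number tells which), for a name from the list of things; names that differ only in an ending like _2 or _b are one class to them, and where a whole thing is asked for, a point or a joint stands for the part that bears it (a point fixed in the world has none). Each returns a list of dicts, best first, with "conf" (0 to 1); they miss things now and then, are a little off and sometimes report something else, mostly with a low value. They report only what shows in the picture. A call takes as long as a camera call. They do not tell look-alikes from the thing itself.
- spot_in(picture, query): "rect" ([centre column, centre row, width, height] in pixels, round what is visible of it).
- mark_of(picture, query): "position" ([column, row] in pixels: a listed point, or the origin of a listed thing).
The state is a dict: "time": time; "joints": joint angles; "qd": joint speeds; "joint_torque": joint torques, N m; "position": TCP position; "tcp_rot": TCP orientation; "wrist_force": force on the tool from outside, world axes, zero at the start; "moment": the same for the moment, N m; "finger_gap": finger opening in mm; "grasp_force": force on a finger pad.
Only numpy, scipy, OpenCV 4.12 (cv2) and the standard library are available. Lean on these libraries where they do the work, as an engineer would, in place of code of your own. Each camera call takes 0.05 s, during which the arm holds its last target. There are 200 camera calls.

## Working session

There is one attempt and no reset: what is moved stays moved. The work goes in short steps, Python scripts to look and compute and a tool call to move; the robot and the scene stay as the last step left them, time stands still between calls to the robot, and variables do not carry over. Pictures are saved under pics/ and viewed, at most 10 in all, crops included, and the job is handed in when it is done.

Besides the shell and the picture viewer there is one more tool, called after ">>>" as name(argument=value, ...) on one line, values as JSON. apply_moves: Moves the arm, as the interface text tells. Its arguments: {"type":"object","properties":{"deltas":{"type":"array","items":{"type":"object","properties":{"claw":{"type":"number"},"x":{"type":"number"},"y":{"type":"number"},"z":{"type":"number"},"twist":{"type":"number"}}}},"grip_force":{"type":"number"}},"required":["deltas"]}

```bash
mkdir -p pics
cat > h.py <<'E'
import numpy as np, cv2
from cell import status, camera, env, spot_in, mark_of
def world(p,u,v,z=None):
    """pixel -> world; by depth, or on plane z"""
    T=np.linalg.inv(p["world_to_cam"]); r=np.array([(u-p["cx"])/p["fx"],(v-p["cy"])/p["fy"],1.])
    if z is None:
        d=p["depth"][int(v)-2:int(v)+3,int(u)-2:int(u)+3]; d=np.median(d[d>0]); return (T@np.append(r*d,1))[:3]
    o=T[:3,3]; w=T[:3,:3]@r; return o+w*(z-o[2])/w[2]
def pix(p,X):
    c=(p["world_to_cam"]@np.append(X,1))[:3]; return np.array([c[0]/c[2]*p["fx"]+p["cx"],c[1]/c[2]*p["fy"]+p["cy"]])
def save(p,n,box=None,k=1):
    i=p["color"][:,:,::-1]
    if box: i=i[box[1]:box[3],box[0]:box[2]]
    cv2.imwrite("pics/"+n,cv2.resize(i,None,fx=k,fy=k,interpolation=cv2.INTER_CUBIC))
np.set_printoptions(precision=1,suppress=True)
E
python3 - <<'E'
from h import *
s=status.observe(); print(s)
H={"red_button":12.5,"grey_button":12.5,"press":0,"pocket":34,"lug":68,"knob_top":148,"knob_mark":148,"barrel_mark":113,"slide":34,"foot":50}
for n in ("top","side"):
    p=camera(n); save(p,n+"0.png")
    print(n,"cam at",np.linalg.inv(p["world_to_cam"])[:3,3])
    for q,z in H.items():
        for m in mark_of(p,q)[:4]:
            u,v=m["position"]; print(q,round(m["conf"],2),np.round([u,v]),world(p,u,v,z))
    for q in("red_button","grey_button"):
        for m in spot_in(p,q)[:5]: print("rect",q,round(m["conf"],2),np.round(m["rect"],1),world(p,*m["rect"][:2],12.5))
E
```

```text
{'time': 0.0, 'joints': array([-87.7,  10.4,  92.1,  -0. ,  77.6, -11.8]), 'qd': array([-0.1,  0.1,  0. ,  0.1,  0. ,  0.1]), 'joint_torque': array([ -0. , -43.4, -34.2,   0.1,   0. ,  -0. ]), 'position': array([ 140.4, -557. ,  237.8]), 'tcp_rot': array([[ 1. ,  0.2, -0. ],
       [ 0.2, -1. ,  0. ],
       [ 0. , -0. , -1. ]]), 'wrist_force': array([-0.4,  0.8,  0.8]), 'moment': array([ 0. , -0. , -0.1]), 'grasp_force': 0.0, 'finger_gap': 88.10551413964428}
top cam at [ 336.7 -135.   941.7]
red_button 0.61 [426. 271.] [ 441.7 -321.3   12.5]
red_button 0.57 [392. 280.] [ 424.8 -253.9   12.5]
red_button 0.55 [398. 232.] [ 521.3 -268.1   12.5]
red_button 0.53 [468. 290.] [ 403.6 -404.    12.5]
grey_button 0.69 [396. 236.] [ 514.9 -264.8   12.5]
grey_button 0.59 [236. 259.] [467.9  62.2  12.5]
press 0.96 [236. 262.] [464.1  64.4   0. ]
pocket 0.87 [286. 256.] [471.1 -42.8  34. ]
knob_top 0.72 [214. 256.] [454.8  73.3 148. ]
knob_top 0.71 [221. 248.] [469.2  61.8 148. ]
knob_mark 0.76 [208. 255.] [456.8  84.  148. ]
barrel_mark 0.55 [216. 257.] [457.2  78.7 113. ]Traceback (most recent call last):
  File "<stdin>", line 8, in <module>
ValueError: it knows: barrel_mark, foot, grey_button, knob_mark, knob_top, lug, pocket, press, red_button
```

Run:
```python
from h import *
p=camera("side"); save(p,"side0.png")
print(np.linalg.inv(p["world_to_cam"])[:3,3])
H={"red_button":0,"grey_button":0,"press":0,"pocket":34,"lug":68,"knob_top":148,"knob_mark":148,"barrel_mark":113,"foot":50}
for q,z in H.items():
    for m in mark_of(p,q)[:4]:
        u,v=m["position"]; print(q,round(m["conf"],2),np.round([u,v]),world(p,u,v,z))
p=camera("top")
for q in("red_button","grey_button"):
    for m in spot_in(p,q)[:5]:
        u,v=m["rect"][:2]; print("rect",q,round(m["conf"],2),np.round(m["rect"],1),world(p,u,v,12.5),p["color"][int(v),int(u)])
```

```text
[ 464.3 -832.8  747.2]
red_button 0.63 [300. 377.] [ 446.2 -336.8    0. ]
red_button 0.61 [275. 413.] [ 407.4 -399.3    0. ]
red_button 0.5 [287. 337.] [ 422.3 -255.1    0. ]
red_button 0.47 [309. 255.] [463.  -51.4   0. ]
grey_button 0.63 [343. 342.] [ 519.8 -268.1    0. ]
press 0.9 [311. 219.] [469.3  63.2   0. ]
pocket 0.55 [308. 242.] [463.  -47.6  34. ]
lug 0.75 [308. 256.] [ 462.  -125.1   68. ]
knob_top 0.89 [310. 162.] [468.7  63.2 148. ]
knob_mark 0.86 [305. 160.] [459.7  72.1 148. ]
barrel_mark 0.71 [307. 170.] [463.3  84.8 113. ]
foot 0.61 [311. 199.] [470.4  69.6  50. ]
rect red_button 0.69 [430.5 271.1  16.7  10.9] [ 441.8 -331.1   12.5] [235  38  32]
rect red_button 0.55 [468.2 290.   25.7  19.4] [ 403.8 -404.    12.5] [233  30  26]
rect red_button 0.43 [391.8 277.5  14.1  15.2] [ 429.2 -253.4   12.5] [148  73 206]
rect grey_button 0.68 [396.9 233.8  16.7  16.7] [ 518.6 -266.2   12.5] [152 151 168]
```

View pics/top0.png

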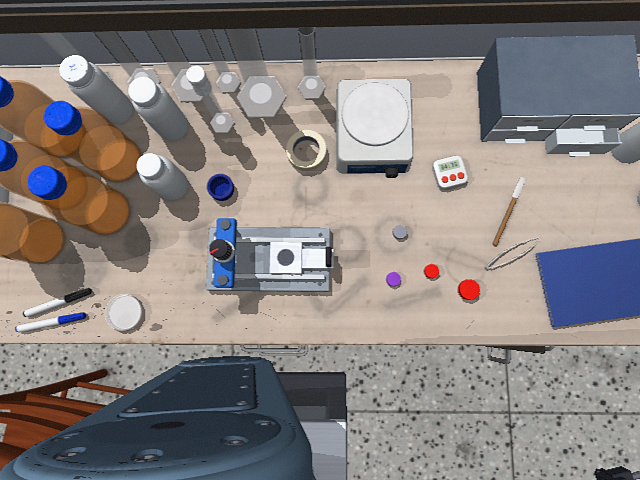

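View pics/side0.png

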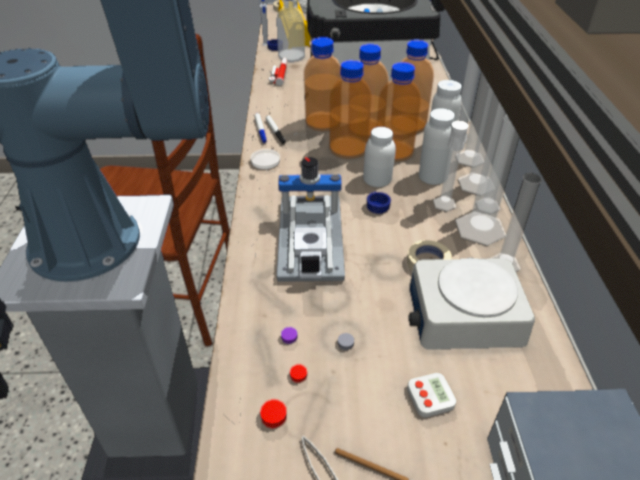

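The top view shows the press at about (236,257) px with its slide out to the right. The small red disc, which is the target, is at (432,271), with the large red one at (469,290), purple at (393,280) and grey at (400,232). The side view agrees: target at (298,373).

>>> apply_moves(deltas=[{"twist":-0.166},{"twist":-0.166},{"twist":-0.166},{"twist":-0.166},{"twist":-0.166},{"twist":-0.166},{"twist":-0.166},{"twist":-0.166},{"x":2.2,"y":3.0,"z":0.8},{"x":2.2,"y":3.0,"z":0.8},{"x":2.2,"y":3.0,"z":0.8},{"x":2.2,"y":3.0,"z":0.8},{"x":2.2,"y":3.0,"z":0.8},{"x":2.2,"y":3.0,"z":0.8},{"x":2.2,"y":3.0,"z":0.8},{"x":2.2,"y":3.0,"z":0.8},{"x":2.2,"y":3.0,"z":0.8},{"x":2.2,"y":3.0,"z":0.8}], grip_force=15)

```text
validation failed for argument at $.de...
```

```bash
cat >> h.py <<'E'
def blobs(p,lo,hi,z,amin=30):
    """HSV colour blobs -> pixel centre, area, world on plane z"""
    hsv=cv2.cvtColor(p["color"],cv2.COLOR_RGB2HSV); m=cv2.inRange(hsv,lo,hi)
    n,_,st,c=cv2.connectedComponentsWithStats(m)
    return [(c[i],st[i][4],world(p,*c[i],z)) for i in range(1,n) if st[i][4]>=amin]
E
python3 - <<'E'
from h import *
s=status.observe(); print(s["time"],s["position"],s["tcp_rot"].round(3).tolist(),s["joints"])
for n in("top","wrist"):
    p=camera(n); print(n,np.linalg.inv(p["world_to_cam"])[:3,3])
    for b in blobs(p,(0,150,120),(6,255,255),12.5): print(*b)
save(p,"w1.png")
E
```

```text
1.1 [ 140.5 -557.6  238.7] [[0.97, 0.244, -0.0], [0.244, -0.97, 0.0], [-0.0, -0.0, -1.0]] [-87.7  10.4  92.1  -0.   77.6 -11.8]
top [ 336.7 -135.   941.7]
[431.4 270.6] 158 [ 442.9 -332.9   12.5]
[469. 289.] 338 [ 405.9 -405.7   12.5]
wrist [ 206.9 -539.7  384. ]
```

View pics/w1.png

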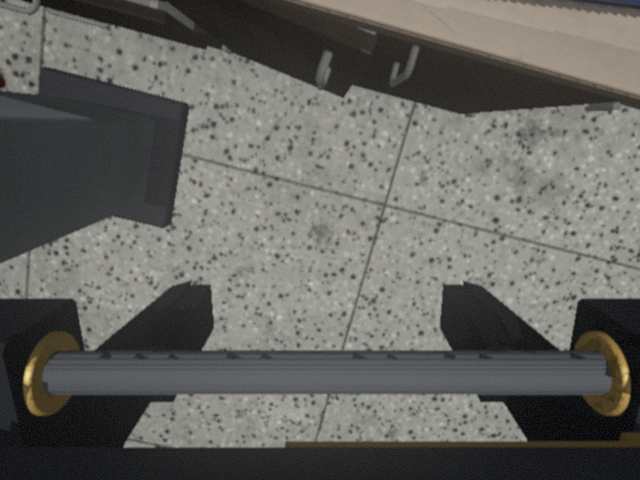

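The move was refused, apparently because some row fields were missing, so the wrist view still shows only the floor. I'll send it again with all fields.

>>> apply_moves(deltas=[{"claw":1,"x":0,"y":0,"z":0,"twist":-0.166},{"claw":1,"x":0,"y":0,"z":0,"twist":-0.166},{"claw":1,"x":0,"y":0,"z":0,"twist":-0.166},{"claw":1,"x":0,"y":0,"z":0,"twist":-0.166},{"claw":1,"x":0,"y":0,"z":0,"twist":-0.166},{"claw":1,"x":0,"y":0,"z":0,"twist":-0.166},{"claw":1,"x":0,"y":0,"z":0,"twist":-0.166},{"claw":1,"x":0,"y":0,"z":0,"twist":-0.162},{"claw":1,"x":2.2,"y":3.0,"z":0.8,"twist":0},{"claw":1,"x":2.2,"y":3.0,"z":0.8,"twist":0},{"claw":1,"x":2.2,"y":3.0,"z":0.8,"twist":0},{"claw":1,"x":2.2,"y":3.0,"z":0.8,"twist":0},{"claw":1,"x":2.2,"y":3.0,"z":0.8,"twist":0},{"claw":1,"x":2.2,"y":3.0,"z":0.8,"twist":0},{"claw":1,"x":2.2,"y":3.0,"z":0.8,"twist":0},{"claw":1,"x":2.2,"y":3.0,"z":0.8,"twist":0},{"claw":1,"x":2.2,"y":3.0,"z":0.8,"twist":0},{"claw":1,"x":2.2,"y":3.0,"z":0.8,"twist":0}], grip_force=15)

```text
time: 3.45
position: [441.5, -336.9, 158.6]
tcp_rot: [[-0.0, 1.0, 0.0], [1.0, 0.0, -0.0], [-0.0, 0.0, -1.0]]
wrist_force: [0.6, -0.4, -0.8]
finger_gap: 87.8
grasp_force: 0.0
```

Run:
```python
from h import *
p=camera("wrist"); s=status.observe(); print(s["time"],s["position"],s["tcp_rot"].round(3).tolist(),s["joints"])
print(np.linalg.inv(p["world_to_cam"])[:3,3])
for b in blobs(p,(0,150,120),(6,255,255),12.5): print(*b)
save(p,"w2.png")
```

```text
3.5 [ 443.7 -333.8  157.5] [[-0.002, 1.0, 0.001], [1.0, 0.002, 0.002], [0.002, 0.001, -1.0]] [-49.3  12.9  99.1   0.1  68.1 -49.4]
[ 442.2 -267.8  303.8]
[328.3 215.7] 1131 [ 443.8 -332.    12.5]
[586.  261.6] 204 [ 636.4 -367.    12.5]
[587.7 282.7] 195 [ 640.5 -383.8   12.5]
```

View pics/w2.png

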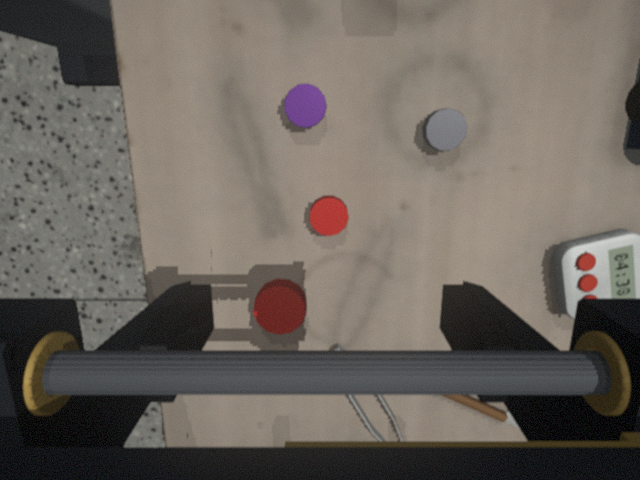

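The target disc is at (328,216) px, world (443.8, −332), and directly under the open fingers. Purple (305,105), grey (445,130) and the large red (280,306) are well clear. Descending and gripping.

>>> apply_moves(deltas=[{"claw":0.7,"x":0.15,"y":0,"z":3.0,"twist":0},{"claw":0.7,"x":0,"y":0,"z":3.0,"twist":0},{"claw":0.7,"x":0,"y":0,"z":3.0,"twist":0},{"claw":0.7,"x":0,"y":0,"z":3.0,"twist":0},{"claw":0.7,"x":0,"y":0,"z":2.1,"twist":0},{"claw":0.6,"x":0,"y":0,"z":1.0,"twist":0},{"claw":0.5,"x":0,"y":0,"z":0,"twist":0},{"claw":0.4,"x":0,"y":0,"z":0,"twist":0},{"claw":0,"x":0,"y":0,"z":0,"twist":0},{"claw":0,"x":0,"y":0,"z":0,"twist":0},{"claw":0,"x":0,"y":0,"z":0,"twist":0},{"claw":0,"x":0,"y":0,"z":0,"twist":0},{"claw":0,"x":0,"y":0,"z":0,"twist":0}], grip_force=15)

```text
time: 5.12
position: [441.1, -336.8, 8.7]
tcp_rot: [[-0.0, 1.0, 0.001], [1.0, 0.0, -0.001], [-0.001, 0.001, -1.0]]
wrist_force: [0.5, -0.4, 5.9]
finger_gap: 27.9
grasp_force: 15.0
```

Run:
```python
from h import *
for i in range(3):
    p=camera("wrist"); s=status.observe(); print(s["time"],s["position"],s["wrist_force"],s["finger_gap"],s["grasp_force"])
```

```text
5.175 [ 441.1 -336.7    8.7] [-0.6  0.4  6.2] 27.693606999249038 15.002197176218033
5.225 [ 441.1 -336.8    8.7] [0.  1.  6.6] 27.515015851756182 15.002177506685257
5.275 [ 441.1 -336.8    8.7] [-0.  -0.   4.8] 28.04520642394779 15.002149790525436
```

>>> apply_moves(deltas=[{"claw":0.45,"x":0,"y":0,"z":0,"twist":0},{"claw":0.45,"x":0,"y":0,"z":0,"twist":0},{"claw":0.45,"x":0.4,"y":0,"z":0,"twist":0},{"claw":0.45,"x":0,"y":0,"z":0,"twist":0}])

```text
time: 5.78
position: [440.3, -331.5, 7.4]
tcp_rot: [[-0.0, 1.0, -0.001], [1.0, 0.0, 0.001], [0.001, -0.001, -1.0]]
wrist_force: [0.2, -0.8, 0.2]
finger_gap: 39.5
grasp_force: 0.0
```

Run:
```python
from h import *
for i in range(2):
    p=camera("wrist"); s=status.observe(); print(s["time"],s["position"],s["wrist_force"],s["finger_gap"],s["grasp_force"],s["joints"])
save(p,"w3.png")
print(np.linalg.inv(p["world_to_cam"])[:3,3])
for b in blobs(p,(0,150,90),(6,255,255),12.5): print(*b)
```

```text
5.825 [ 440.4 -331.7    7.5] [ 0.7 -0.1 -0.3] 39.46921400181562 0.0 [-49.3  25.8 102.9  -0.   51.3 -49.3]
5.875 [ 440.4 -331.9    7.6] [-0.4  0.3  0.5] 39.66795335393717 0.0 [-49.3  25.8 102.9  -0.   51.3 -49.3]
[ 441.1 -262.8  152.8]
[328.1 315.1] 3887 [ 441.8 -331.4   12.5]
[271.6 434.9] 323 [ 418.9 -384.9   12.5]
```

View pics/w3.png

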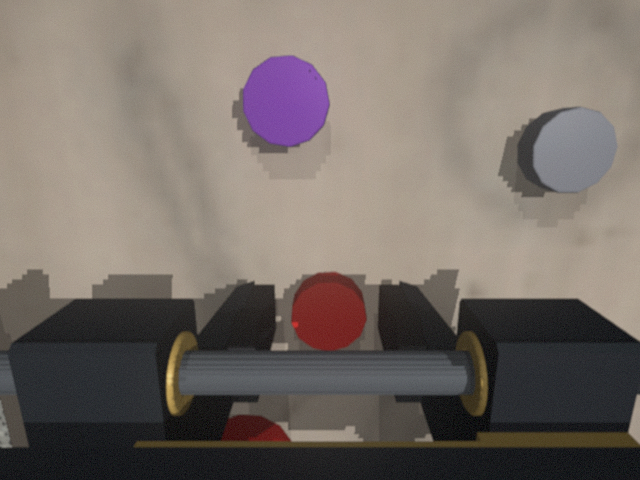

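The disc is at (328,312) px, centred between the fingers at world (441.8, −331.4). Gripping again 1 mm lower, then lifting.

>>> apply_moves(deltas=[{"claw":0.42,"x":0,"y":0.1,"z":0.1,"twist":0},{"claw":0.38,"x":0,"y":0,"z":0,"twist":0},{"claw":0.2,"x":0,"y":0,"z":0,"twist":0},{"claw":0.2,"x":0,"y":0,"z":0,"twist":0},{"claw":0,"x":0,"y":0,"z":0,"twist":0},{"claw":0,"x":0,"y":0,"z":0,"twist":0}], grip_force=15)

```text
time: 6.62
position: [441.5, -332.1, 6.7]
tcp_rot: [[0.0, 1.0, -0.0], [1.0, -0.0, 0.0], [0.0, -0.0, -1.0]]
wrist_force: [-0.7, -0.5, -0.3]
finger_gap: 27.7
grasp_force: 15.0
```

>>> apply_moves(deltas=[{"claw":0,"x":0,"y":0,"z":-0.5,"twist":0},{"claw":0,"x":0,"y":0,"z":-1.5,"twist":0},{"claw":0,"x":0,"y":0,"z":-3,"twist":0},{"claw":0,"x":0,"y":0,"z":-3,"twist":0},{"claw":0,"x":0,"y":0,"z":-4,"twist":0},{"claw":0,"x":2.5,"y":0.3,"z":-2,"twist":0},{"claw":0,"x":2.5,"y":0.3,"z":0,"twist":0},{"claw":0,"x":2.5,"y":0.3,"z":0,"twist":0},{"claw":0,"x":2.5,"y":0.3,"z":0,"twist":0},{"claw":0,"x":2.5,"y":0.3,"z":0,"twist":0},{"claw":0,"x":2.5,"y":0.3,"z":0,"twist":0},{"claw":0,"x":2.5,"y":0.3,"z":0,"twist":0},{"claw":0,"x":0,"y":0,"z":0,"twist":0},{"claw":0,"x":0,"y":0,"z":0,"twist":0},{"claw":0,"x":0,"y":0,"z":0,"twist":0}])

```text
time: 8.5
position: [462.4, -157.7, 146.6]
tcp_rot: [[0.001, 1.0, -0.0], [1.0, -0.001, -0.0], [-0.0, -0.0, -1.0]]
wrist_force: [0.3, 0.2, -0.0]
finger_gap: 28.5
grasp_force: 15.0
```

Run:
```python
from h import *
p=camera("wrist");s=status.observe(); print(s["time"],s["position"],s["wrist_force"],s["finger_gap"],s["grasp_force"],s["joints"])
save(p,"w4.png")
H={"pocket":34,"lug":68,"knob_top":148,"press":0,"knob_mark":148,"barrel_mark":113}
for q,z in H.items():
    for m in mark_of(p,q)[:3]: u,v=m["position"]; print(q,round(m["conf"],2),np.round([u,v]),world(p,u,v,z))
for b in blobs(p,(0,150,90),(6,255,255),40): print(*b)
```

```text
8.55 [ 462.4 -157.7  146.6] [-0.5  0.4 -0.5] 28.275347268399713 14.99998077750206 [-32.8   5.5 109.1  -0.   65.5 -32.7]
pocket 0.96 [334.  35.] [467.7 -39.5  34. ]
lug 0.72 [335. 194.] [ 467.8 -126.    68. ]
[326.2 312.7] 4140 [ 463.1 -210.4   40. ]
```

View pics/w4.png

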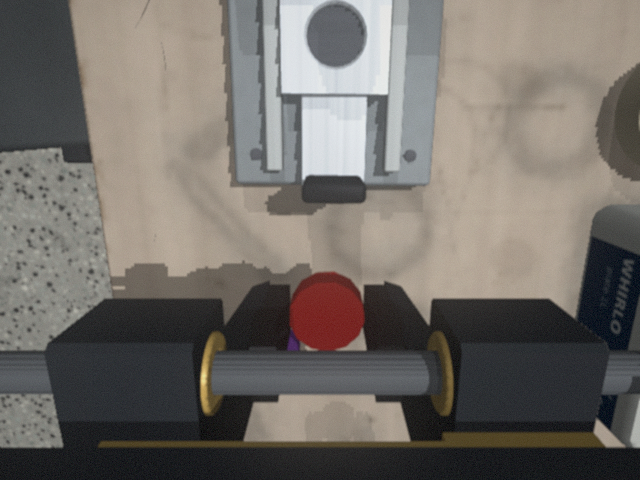

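The button is held at (327,312) px. The pocket is at (336,34), the lug at (334,188), and the press is square to the world axes. Moving closer to refine the pocket position.

>>> apply_moves(deltas=[{"claw":0,"x":2,"y":0.5,"z":0,"twist":0},{"claw":0,"x":2,"y":0,"z":0,"twist":0},{"claw":0,"x":2,"y":0,"z":0,"twist":0},{"claw":0,"x":2,"y":0,"z":0,"twist":0},{"claw":0,"x":0,"y":0,"z":0,"twist":0},{"claw":0,"x":0,"y":0,"z":0,"twist":0},{"claw":0,"x":0,"y":0,"z":0,"twist":0}])

```text
time: 9.72
position: [467.6, -77.7, 146.8]
tcp_rot: [[0.001, 1.0, 0.0], [1.0, -0.001, -0.0], [-0.0, 0.0, -1.0]]
wrist_force: [-0.3, 0.2, -1.5]
finger_gap: 28.1
grasp_force: 15.0
```

Run:
```python
from h import *
p=camera("wrist");s=status.observe(); print(s["time"],s["position"],s["finger_gap"],s["joints"])
for q,z in {"pocket":34,"lug":68,"knob_top":148,"knob_mark":148,"barrel_mark":113}.items():
    for m in mark_of(p,q)[:3]: u,v=m["position"]; print(q,round(m["conf"],2),np.round([u,v]),world(p,u,v,z))
g=cv2.cvtColor(p["color"],cv2.COLOR_RGB2GRAY)
# pocket rim: dark round blob enclosed in bright slide
for th in(100,130,150):
  n,_,st,c=cv2.connectedComponentsWithStats((g<th).astype('uint8'))
  for i in range(1,n):
    if 1500<st[i][4]<20000 and 0.6<st[i][2]/st[i][3]<1.6: print("dark",th,c[i],st[i],world(p,*c[i],34),world(p,*c[i],39))
for b in blobs(p,(0,150,90),(6,255,255),147): print(*b)
save(p,"w5.png")
```

```text
9.775 [467.5 -77.7 146.8] 28.366757678181774 [-23.8   3.6 111.1  -0.   65.3 -23.8]
pocket 0.83 [324. 175.] [467.  -39.6  34. ]
knob_top 0.46 [325. 303.] [467.7 -74.2 148. ]
knob_mark 0.61 [324. 177.] [467.5 -26.6 148. ]
dark 100 [329.8  38.2] [ 270    0  116  125 8489] [470.4  38.8  34. ] [470.4  37.9  39. ]
dark 100 [328.4 175.1] [ 302  151   51   51 1691] [469.7 -39.5  34. ] [469.7 -38.9  39. ]
dark 100 [599.7 231.4] [ 570  170   70  116 3726] [645.7 -75.9  34. ] [642.2 -74.6  39. ]
dark 130 [326.6 176.1] [ 300  150   54   53 2218] [468.6 -40.1  34. ] [468.6 -39.5  39. ]
dark 130 [599.7 231.5] [ 569  169   71  118 4073] [645.7 -75.9  34. ] [642.2 -74.6  39. ]
dark 150 [326.8 176. ] [ 300  149   54   55 2335] [468.7 -40.1  34. ] [468.7 -39.5  39. ]
[325.8 319.3] 3074 [468.1 -81.5 147. ]
```

View pics/w5.png

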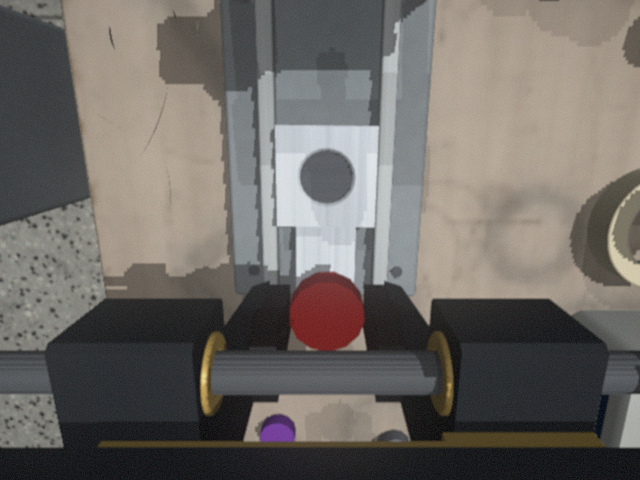

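The pocket rim is round at (327,176) px, world (468.6, −39.7). The held button is at (326,312), and the guide rails are at columns 265 and 385. Checking rail height before I go down.

Run:
```python
from h import *
p=camera("wrist")
for v in(140,176,210):
  for u in(240,255,265,272,285,300,326,355,372,382,388,400,420): print(v,u,world(p,u,v))
```

```text
140 240 [412.5 -18.4  19. ]
140 255 [422.2 -18.4  19. ]
140 265 [430.4 -17.9  30.8]
140 272 [434.7 -17.9  31.2]
140 285 [443.4 -17.7  38.1]
140 300 [452.5 -17.7  38.2]
140 326 [468.1 -17.7  38.2]
140 355 [485.5 -17.6  38.2]
140 372 [495.8 -17.7  37.8]
140 382 [502.7 -17.9  31.1]
140 388 [506.3 -17.9  31.5]
140 400 [515.8 -18.3  19.3]
140 420 [528.8 -18.3  19.1]
176 240 [411.4 -41.5  19.6]
176 255 [421.2 -41.5  19.2]
176 265 [429.6 -40.   31.3]
176 272 [433.9 -40.1  30.8]
176 285 [442.9 -39.2  38.3]
176 300 [451.9 -39.6  34.6]
176 326 [468.1 -39.8  33.3]
176 355 [485.9 -39.2  37.9]
176 372 [496.3 -39.2  38.5]
176 382 [503.5 -40.1  31. ]
176 388 [507.2 -40.1  31.2]
176 400 [517.  -41.5  19.2]
176 420 [530.2 -41.5  19.3]
210 240 [410.  -64.4  19.3]
210 255 [420.1 -64.4  19.2]
210 265 [428.7 -62.   31.1]
210 272 [433.2 -61.9  31.2]
210 285 [442.3 -60.5  38.1]
210 300 [451.8 -60.5  38.3]
210 326 [468.1 -60.4  38.4]
210 355 [486.3 -60.5  38.2]
210 372 [496.9 -60.4  38.6]
210 382 [504.2 -61.9  31.1]
210 388 [508.1 -61.9  31.3]
210 400 [518.1 -64.4  19.1]
210 420 [531.8 -64.6  18.3]
```

>>> apply_moves(deltas=[{"claw":0,"x":2,"y":0.1,"z":1,"twist":0},{"claw":0,"x":1.74,"y":0,"z":2,"twist":0},{"claw":0,"x":0,"y":0,"z":2,"twist":0},{"claw":0,"x":0,"y":0,"z":2,"twist":0},{"claw":0,"x":0,"y":0,"z":1.5,"twist":0},{"claw":0,"x":0,"y":0,"z":0,"twist":0},{"claw":0,"x":0,"y":0,"z":0,"twist":0},{"claw":0,"x":0,"y":0,"z":0,"twist":0}])

```text
time: 11.08
position: [469.2, -40.0, 62.5]
tcp_rot: [[0.0, 1.0, 0.001], [1.0, -0.0, -0.001], [-0.001, 0.001, -1.0]]
wrist_force: [0.8, 0.6, 0.1]
finger_gap: 27.8
grasp_force: 15.0
```

>>> apply_moves(deltas=[{"claw":0,"x":0,"y":-0.05,"z":1.2,"twist":0},{"claw":0,"x":0,"y":0,"z":0.6,"twist":0},{"claw":0,"x":0,"y":0,"z":0.2,"twist":0},{"claw":0,"x":0,"y":0,"z":0,"twist":0},{"claw":0,"x":0,"y":0,"z":0,"twist":0},{"claw":0,"x":0,"y":0,"z":0,"twist":0}])

```text
time: 11.82
position: [468.2, -39.8, 41.9]
tcp_rot: [[-0.0, 1.0, 0.0], [1.0, 0.0, -0.0], [-0.0, 0.0, -1.0]]
wrist_force: [-0.5, 0.2, -0.3]
finger_gap: 27.9
grasp_force: 15.0
```

>>> apply_moves(deltas=[{"claw":0.35,"x":0,"y":0,"z":0.05,"twist":0},{"claw":0.38,"x":0,"y":0,"z":0,"twist":0},{"claw":0.42,"x":0,"y":0,"z":0,"twist":0},{"claw":0.42,"x":0,"y":0,"z":0,"twist":0},{"claw":0.42,"x":0,"y":0,"z":-0.5,"twist":0},{"claw":0.42,"x":0,"y":0,"z":-2,"twist":0},{"claw":0.42,"x":0,"y":0,"z":-3,"twist":0},{"claw":0.42,"x":0,"y":0,"z":-4,"twist":0},{"claw":0.2,"x":-3,"y":0,"z":-1,"twist":0},{"claw":0,"x":-4,"y":0,"z":0,"twist":0},{"claw":0,"x":-4,"y":0,"z":0,"twist":0},{"claw":0,"x":-1.0,"y":0,"z":0,"twist":0},{"claw":0,"x":0,"y":0,"z":0,"twist":0},{"claw":0,"x":0,"y":0,"z":0,"twist":0},{"claw":0,"x":0,"y":0,"z":0,"twist":0}])

```text
time: 13.7
position: [467.9, -158.5, 146.1]
tcp_rot: [[-0.001, 1.0, -0.0], [1.0, 0.001, 0.0], [0.0, -0.0, -1.0]]
wrist_force: [0.2, -0.5, -0.8]
finger_gap: 0.5
grasp_force: 0.0
```

Run:
```python
from h import *
p=camera("wrist");s=status.observe(); print(s["time"],s["position"],s["finger_gap"],s["joints"])
for q,z in {"pocket":34,"lug":68,"red_button":34}.items():
    for m in mark_of(p,q)[:3]: u,v=m["position"]; print(q,round(m["conf"],2),np.round([u,v]),world(p,u,v,z))
for b in blobs(p,(0,150,90),(6,255,255),46.5):
    print(*b); u,v=b[0]
    print([world(p,u+du,v+dv)[2] for du,dv in((0,0),(-15,0),(15,0),(0,-15),(0,15))])
save(p,"w6.png")
```

```text
13.75 [ 468.  -158.7  146.2] 0.22517269037312895 [-32.5   6.2 108.3   0.   65.5 -32.6]
lug 0.7 [324. 192.] [ 467.7 -125.7   68. ]
red_button 0.65 [327.  34.] [469.1 -39.9  34. ]
[305.6  31.1] 105 [457.3 -40.9  46.5]
[np.float64(45.76738195819294), np.float64(38.44563768088406), np.float64(45.747129445761374), np.float64(34.561991036009005), np.float64(34.49909703027197)]
[325.   24.7] 70 [467.8 -37.8  46.5]
[np.float64(45.77927791776807), np.float64(45.84186467456732), np.float64(45.79416719621511), np.float64(45.77606218422713), np.float64(45.784590517360385)]
[343.6  30.3] 42 [477.9 -40.5  46.5]
[np.float64(46.046563299916215), np.float64(45.5921590789319), np.float64(38.42014204842371), np.float64(45.56349094265519), np.float64(45.84642058327486)]
[333.5  38. ] 37 [472.4 -44.3  46.5]
[np.float64(45.666103481351996), np.float64(46.194664926384405), np.float64(45.453113413488126), np.float64(45.73949304205374), np.float64(45.49390566083147)]
```

View pics/w6.png

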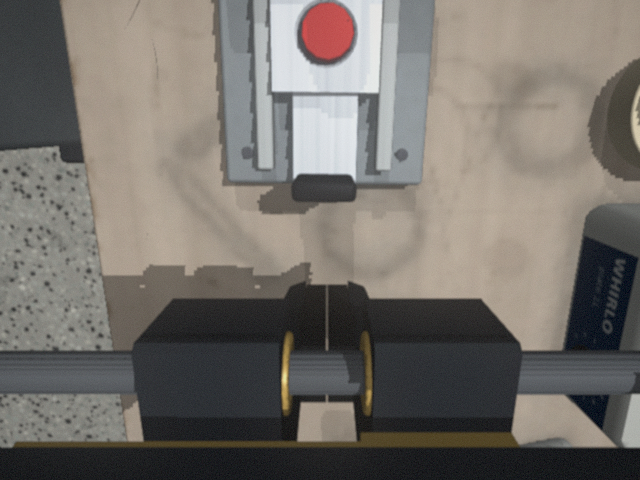

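The button is seated in the pocket at (327,31) px, flat and 7.4 mm proud. The lug is at (324,188). Lowering the shut fingers behind the lug and pushing.

>>> apply_moves(deltas=[{"claw":0,"x":0,"y":0,"z":3,"twist":0},{"claw":0,"x":0,"y":0,"z":3,"twist":0},{"claw":0,"x":0,"y":0,"z":2.5,"twist":0},{"claw":0,"x":0.8,"y":0,"z":1.3,"twist":0},{"claw":0,"x":0.5,"y":0,"z":0,"twist":0},{"claw":0,"x":0.5,"y":0,"z":0,"twist":0},{"claw":0,"x":0.5,"y":0,"z":0,"twist":0},{"claw":0,"x":1,"y":0,"z":0,"twist":0},{"claw":0,"x":1,"y":0,"z":0,"twist":0},{"claw":0,"x":1,"y":0,"z":0,"twist":0},{"claw":0,"x":1,"y":0,"z":0,"twist":0},{"claw":0,"x":1,"y":0,"z":0,"twist":0},{"claw":0,"x":1,"y":0,"z":0,"twist":0},{"claw":0,"x":1,"y":0,"z":0,"twist":0},{"claw":0,"x":1,"y":0,"z":0,"twist":0},{"claw":0,"x":0.5,"y":0,"z":0,"twist":0},{"claw":0,"x":0.3,"y":0,"z":0,"twist":0},{"claw":0,"x":0,"y":0,"z":0,"twist":0}])

```text
time: 16.15
position: [467.1, -48.0, 47.8]
tcp_rot: [[-0.0, 1.0, -0.002], [1.0, 0.0, 0.001], [0.001, -0.002, -1.0]]
wrist_force: [-0.5, -0.0, 0.2]
finger_gap: 0.5
grasp_force: 0.1
```

>>> apply_moves(deltas=[{"claw":0,"x":0.2,"y":0,"z":0,"twist":0},{"claw":0,"x":0.1,"y":0,"z":0,"twist":0},{"claw":0,"x":0,"y":0,"z":0,"twist":0}])

```text
time: 16.52
position: [467.2, -45.5, 47.8]
tcp_rot: [[-0.0, 1.0, -0.002], [1.0, 0.0, 0.0], [0.0, -0.002, -1.0]]
wrist_force: [-2.6, -3.1, -0.6]
finger_gap: 0.7
grasp_force: 1.3
```

>>> apply_moves(deltas=[{"claw":0,"x":0.2,"y":0,"z":0,"twist":0},{"claw":0,"x":0.2,"y":0,"z":0,"twist":0},{"claw":0,"x":0,"y":0,"z":0,"twist":0},{"claw":0,"x":0,"y":0,"z":0,"twist":0}])

```text
time: 17.02
position: [468.5, -41.4, 48.5]
tcp_rot: [[0.0, 1.0, 0.001], [1.0, -0.0, 0.0], [0.0, 0.001, -1.0]]
wrist_force: [-0.1, 0.5, 0.6]
finger_gap: 0.4
grasp_force: 0.0
```

>>> apply_moves(deltas=[{"claw":0,"x":0.2,"y":0,"z":0,"twist":0},{"claw":0,"x":0,"y":0,"z":0,"twist":0},{"claw":0,"x":0,"y":0,"z":0,"twist":0}])

```text
time: 17.4
position: [468.5, -39.8, 48.5]
tcp_rot: [[0.0, 1.0, 0.001], [1.0, -0.0, -0.0], [-0.0, 0.001, -1.0]]
wrist_force: [1.7, -1.8, 0.5]
finger_gap: 0.3
grasp_force: 0.8
```

>>> apply_moves(deltas=[{"claw":0,"x":0.2,"y":0,"z":0,"twist":0},{"claw":0,"x":0,"y":0,"z":0,"twist":0},{"claw":0,"x":0,"y":0,"z":0,"twist":0}])

```text
time: 17.77
position: [468.3, -37.8, 48.4]
tcp_rot: [[0.0, 1.0, 0.001], [1.0, -0.0, -0.0], [-0.0, 0.001, -1.0]]
wrist_force: [2.2, -1.9, 0.7]
finger_gap: 0.7
grasp_force: 1.2
```

>>> apply_moves(deltas=[{"claw":0,"x":0.2,"y":0,"z":0,"twist":0},{"claw":0,"x":0,"y":0,"z":0,"twist":0},{"claw":0,"x":0,"y":0,"z":0,"twist":0}])

```text
time: 18.15
position: [468.0, -35.7, 48.3]
tcp_rot: [[-0.0, 1.0, 0.0], [1.0, 0.0, 0.0], [0.0, 0.0, -1.0]]
wrist_force: [2.0, -2.5, 0.8]
finger_gap: 0.3
grasp_force: 1.3
```

>>> apply_moves(deltas=[{"claw":0,"x":0.2,"y":0,"z":0,"twist":0},{"claw":0,"x":0,"y":0,"z":0,"twist":0},{"claw":0,"x":0,"y":0,"z":0,"twist":0}])

```text
time: 18.52
position: [468.0, -35.5, 48.3]
tcp_rot: [[-0.0, 1.0, -0.0], [1.0, 0.0, -0.003], [-0.003, -0.0, -1.0]]
wrist_force: [-0.1, -11.2, 0.3]
finger_gap: 0.1
grasp_force: 6.0
```

Run:
```python
from h import *
s=status.observe(); print(s["time"],s["position"],s["wrist_force"])
p=camera("side")
for q,z in {"lug":68,"knob_top":148,"knob_mark":148,"press":0,"barrel_mark":113}.items():
    for m in mark_of(p,q)[:2]: u,v=m["position"]; print(q,round(m["conf"],2),np.round([u,v]),world(p,u,v,z))
```

```text
18.525 [468.  -35.5  48.3] [ -0.1 -11.2   0.3]
lug 0.44 [307. 220.] [461.7 -19.9  68. ]
press 0.63 [309. 219.] [464.5  64.7   0. ]
```

The slide stopped against its stop: 11 N with no further travel. One last nudge, then back off, go up and look at the knob.

>>> apply_moves(deltas=[{"claw":0,"x":0.1,"y":0,"z":0,"twist":0},{"claw":0,"x":0,"y":0,"z":0,"twist":0},{"claw":0,"x":-1,"y":0,"z":0,"twist":0},{"claw":0,"x":-1,"y":0,"z":-1,"twist":0},{"claw":0.3,"x":0,"y":0,"z":-4,"twist":0},{"claw":0.6,"x":0,"y":0,"z":-4,"twist":0},{"claw":0.7,"x":0,"y":0,"z":-4,"twist":0},{"claw":0.7,"x":2,"y":0,"z":-3,"twist":0},{"claw":0.7,"x":2,"y":0,"z":0,"twist":0},{"claw":0.7,"x":2,"y":0,"z":0,"twist":0},{"claw":0.7,"x":0,"y":0,"z":0,"twist":0},{"claw":0.7,"x":0,"y":0,"z":0,"twist":0},{"claw":0.7,"x":0,"y":0,"z":0,"twist":0}])

```text
time: 20.45
position: [467.9, 6.7, 208.2]
tcp_rot: [[0.001, 1.0, -0.0], [1.0, -0.001, 0.0], [0.0, -0.0, -1.0]]
wrist_force: [-0.0, 0.7, 0.0]
finger_gap: 61.6
grasp_force: 0.0
```

```bash
cat > look.py <<'E'
from h import *
import sys
p=camera("wrist");s=status.observe(); print(s["time"],s["position"],s["joints"],s["moment"],np.linalg.inv(p["world_to_cam"])[:3,3])
for q,z in {"lug":68,"knob_top":148,"knob_mark":148,"barrel_mark":113}.items():
    for m in mark_of(p,q)[:2]: u,v=m["position"]; print(q,round(m["conf"],2),np.round([u,v]),world(p,u,v,z))
for z in(148,113):
    for b in blobs(p,(0,120,90),(8,255,255),z,8): print(z,*b)
save(p,sys.argv[1])
E
python3 look.py w7.png
```

```text
20.5 [467.9   6.7 208.1] [-13.8  -1.9 108.8  -0.   73.1 -13.7] [-0.  -0.1  0. ] [468.8  75.7 353.4]
lug 0.61 [325. 259.] [467.7 -19.5  68. ]
knob_top 0.64 [328. 143.] [469.5  66.5 148. ]
knob_mark 0.89 [309. 112.] [460.3  81.2 148. ]
knob_mark 0.49 [325. 137.] [468.1  69.4 148. ]
barrel_mark 0.77 [311. 112.] [459.9  82.  113. ]
148 [308.2 109.1] 10 [460.1  82.5 148. ]
148 [317.1 125.3] 114 [464.3  75.1 148. ]
113 [308.2 109.1] 10 [458.6  83.7 113. ]
113 [317.1 125.3] 114 [463.6  75.  113. ]
```

View pics/w7.png

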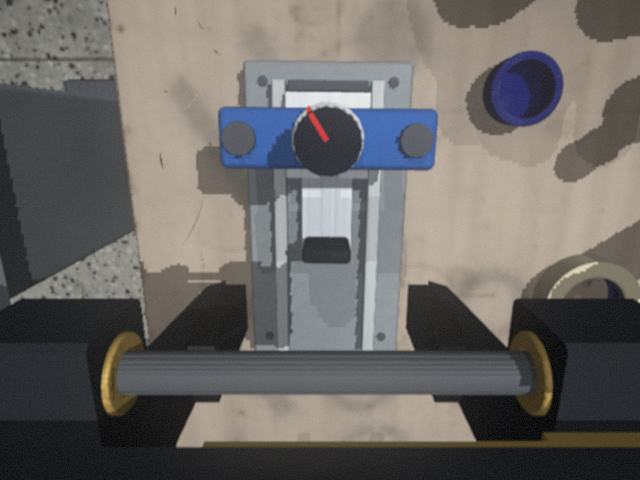

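The slide is home, with the lug at (325,250) px. The knob top is at about (328,140), and its red line points to (308,109). Fitting the knob centre from depth.

Run:
```python
from h import *
p=camera("wrist")
v,u=np.mgrid[80:200,260:400]; d=p["depth"][80:200,260:400]
c=np.stack([(u-p["cx"])/p["fx"]*d,(v-p["cy"])/p["fy"]*d,d,np.ones_like(d)],-1)
w=c@np.linalg.inv(p["world_to_cam"]).T
m=(w[...,2]>144)&(w[...,2]<152)&(d>0)
print(m.sum(),w[m].mean(0),cv2.minEnclosingCircle(w[m][:,:2].astype('float32')))
```

```text
3732 [469.3  67.7 147.2   1. ] ((469.0012512207031, 67.59806823730469), 17.426055908203125)
```

>>> apply_moves(deltas=[{"claw":0.7,"x":0,"y":0,"z":0,"twist":-0.175},{"claw":0.7,"x":0,"y":0,"z":0,"twist":-0.175},{"claw":0.7,"x":0,"y":0,"z":0,"twist":-0.175},{"claw":0.7,"x":0,"y":0,"z":0,"twist":-0.175},{"claw":0.7,"x":0,"y":0,"z":0,"twist":-0.175},{"claw":0.7,"x":0,"y":0,"z":0,"twist":-0.175},{"claw":0.7,"x":0,"y":0,"z":0,"twist":-0.175},{"claw":0.7,"x":0,"y":0,"z":0,"twist":-0.175},{"claw":0.7,"x":0,"y":0,"z":0,"twist":-0.171},{"claw":0.7,"x":0,"y":0,"z":0,"twist":0},{"claw":0.7,"x":0,"y":0,"z":0,"twist":0}])

```text
time: 22.12
position: [468.0, 7.3, 208.2]
tcp_rot: [[-1.0, 0.003, 0.0], [0.003, 1.0, 0.0], [-0.0, 0.0, -1.0]]
wrist_force: [-0.1, -0.3, -0.1]
finger_gap: 61.7
grasp_force: 0.0
```

>>> apply_moves(deltas=[{"claw":0.7,"x":-0.1,"y":2,"z":0,"twist":0},{"claw":0.7,"x":0,"y":2,"z":0,"twist":0},{"claw":0.7,"x":0,"y":2,"z":0,"twist":0},{"claw":0.7,"x":0,"y":0,"z":0,"twist":0},{"claw":0.7,"x":0,"y":0,"z":0,"twist":0},{"claw":0.7,"x":0,"y":0,"z":0,"twist":0},{"claw":0.7,"x":0,"y":0,"z":0,"twist":0}])

```text
time: 23.0
position: [469.0, 66.8, 208.2]
tcp_rot: [[-1.0, 0.001, -0.0], [0.001, 1.0, -0.0], [0.0, -0.0, -1.0]]
wrist_force: [0.2, 0.3, 0.3]
finger_gap: 61.8
grasp_force: 0.0
```

```bash
cat >> h.py <<'E'
def knob(p):
    d=p["depth"]; v,u=np.mgrid[0:480,0:640]
    w=np.stack([(u-p["cx"])/p["fx"]*d,(v-p["cy"])/p["fy"]*d,d,np.ones_like(d)],-1)@np.linalg.inv(p["world_to_cam"]).T
    m=(abs(w[...,2]-147.5)<2.5)&(d>0)&(np.hypot(w[...,0]-469,w[...,1]-67)<24)
    return m.sum(),w[m].mean(0)[:3],cv2.minEnclosingCircle(w[m][:,:2].astype('float32'))
E
python3 look.py w8.png; python3 -c "
from h import *
p=camera('wrist'); print(knob(p))
p=camera('top'); print(knob(p))
s=status.observe(); print(s['position'])"
```

```text
23.05 [469.   66.9 208.2] [ -6.3  -1.1 108.   -0.   73.  -96.2] [ 0.1 -0.2 -0. ] [402.1  68.2 353.5]
lug 0.78 [205. 220.] [468.3 -18.7  68. ]
knob_top 0.68 [326. 257.] [469.3  67.8 148. ]
knob_mark 0.86 [352. 242.] [461.1  81.1 148. ]
barrel_mark 0.67 [347. 222.] [459.1  80.3 113. ]
148 [351.9 222.4] 20 [450.8  81.1 148. ]
148 [353.1 238.6] 8 [459.4  81.8 148. ]
148 [338.9 248.2] 152 [464.6  74.5 148. ]
113 [351.9 222.4] 20 [459.1  83.2 113. ]
113 [353.1 238.6] 8 [469.2  84.2 113. ]
113 [338.9 248.2] 152 [475.2  75.6 113. ]
(np.int64(2997), array([468.3,  67.3, 147.2]), ((468.7759094238281, 67.76355743408203), 17.372533798217773))
(np.int64(57), array([459. ,  72.2, 147.6]), ((460.060302734375, 70.2880630493164), 13.500859260559082))
[469.   67.3 208.2]
```

>>> apply_moves(deltas=[{"claw":0.7,"x":0,"y":0.05,"z":3,"twist":0},{"claw":0.65,"x":0,"y":0,"z":3,"twist":0},{"claw":0.6,"x":0,"y":0,"z":2,"twist":0},{"claw":0.5,"x":0,"y":0,"z":0.9,"twist":0},{"claw":0.45,"x":0,"y":0,"z":0,"twist":0},{"claw":0.45,"x":0,"y":0,"z":0,"twist":0}])

```text
time: 24.1
position: [469.7, 67.7, 120.1]
tcp_rot: [[-1.0, -0.0, 0.002], [-0.0, 1.0, -0.0], [-0.002, -0.0, -1.0]]
wrist_force: [0.3, -1.1, -0.0]
finger_gap: 39.8
grasp_force: 0.0
```

>>> apply_moves(deltas=[{"claw":0,"x":0,"y":0,"z":0,"twist":0},{"claw":0,"x":0,"y":0,"z":0,"twist":0},{"claw":0,"x":0,"y":0,"z":0,"twist":0},{"claw":0,"x":0,"y":0,"z":0,"twist":0}], grip_force=35)

```text
time: 24.6
position: [469.9, 66.3, 120.3]
tcp_rot: [[-1.0, -0.0, 0.002], [-0.0, 1.0, -0.003], [-0.002, -0.003, -1.0]]
wrist_force: [-1.1, -7.7, 1.7]
finger_gap: 33.1
grasp_force: 35.0
```

```bash
cat > st.py <<'E'
from h import *
p=camera("side")
s=status.observe(); print(s["time"],s["position"],s["joints"],s["wrist_force"],s["moment"].round(3),s["finger_gap"],s["grasp_force"])
E
python3 st.py
```

```text
24.65 [469.9  66.3 120.3] [ -6.2   5.9 112.1  -0.2  61.8 -96.2] [-0.3 -6.8  1.7] [-1. -0. -0.] 32.91170461262008 34.97064806520939
```

>>> apply_moves(deltas=[{"claw":0,"x":0,"y":-0.12,"z":0,"twist":0},{"claw":0,"x":0,"y":0,"z":0,"twist":0.05},{"claw":0,"x":0,"y":0,"z":0,"twist":0.1},{"claw":0,"x":0,"y":0,"z":0,"twist":0.1},{"claw":0,"x":0,"y":0,"z":0,"twist":0.1},{"claw":0,"x":0,"y":0,"z":0,"twist":0.1}])

```text
time: 25.4
position: [469.8, 65.7, 120.3]
tcp_rot: [[-0.899, 0.437, 0.002], [0.437, 0.899, -0.002], [-0.002, -0.001, -1.0]]
wrist_force: [-1.2, -6.0, 3.7]
finger_gap: 33.4
grasp_force: 35.0
```

```bash
python3 st.py
```

```text
25.45 [469.8  65.7 120.3] [ -6.4   5.9 112.1  -0.1  61.8 -70.1] [-1.2 -6.1  4.7] [-0.8 -0.   0.1] 33.148325590243125 34.97245755046606
```

>>> apply_moves(deltas=[{"claw":0,"x":-0.05,"y":-0.1,"z":0,"twist":0.1},{"claw":0,"x":0,"y":0,"z":0,"twist":0.12},{"claw":0,"x":0,"y":0,"z":0,"twist":0.12},{"claw":0,"x":0,"y":0,"z":0,"twist":0.1}])

```text
time: 25.95
position: [469.5, 65.1, 120.2]
tcp_rot: [[-0.627, 0.779, 0.001], [0.779, 0.627, -0.001], [-0.001, 0.0, -1.0]]
wrist_force: [-2.6, -3.4, 5.5]
finger_gap: 33.0
grasp_force: 35.0
```

```bash
sed -i 's/s\["moment"\].round(3)/[round(float(a),3) for a in s["moment"]]/' st.py; python3 st.py; python3 st.py
```

```text
26.0 [469.5  65.1 120.3] [ -6.5   5.9 112.2  -0.1  61.9 -45.1] [-3.1 -3.6  5.1] [-0.416, 0.17, 0.133] 32.73908702097129 34.97126156464219
26.05 [469.5  65.1 120.3] [ -6.5   5.9 112.2  -0.1  61.9 -45.4] [-2.4 -3.1  5.5] [-0.446, 0.184, 0.181] 33.09942723544197 34.97225107625127
```

>>> apply_moves(deltas=[{"claw":0,"x":0,"y":0,"z":0,"twist":0.1},{"claw":0,"x":0,"y":0,"z":0,"twist":0.12},{"claw":0,"x":0,"y":0,"z":0,"twist":0.12},{"claw":0,"x":0,"y":0,"z":0,"twist":0.1}])

```text
time: 26.55
position: [469.0, 64.9, 120.2]
tcp_rot: [[-0.236, 0.972, -0.0], [0.972, 0.236, -0.001], [-0.001, -0.0, -1.0]]
wrist_force: [-5.0, -3.8, 6.5]
finger_gap: 33.3
grasp_force: 35.0
```

```bash
for i in 1 2 3; do python3 st.py; done
```

```text
26.6 [469.   64.9 120.2] [ -6.5   5.9 112.2  -0.1  61.9 -19.8] [-4.8 -4.   6.8] [-0.7, 0.573, 0.097] 32.96832898182291 34.97370846569538
26.65 [469.   64.9 120.2] [ -6.5   5.9 112.2  -0.1  61.9 -20.1] [-4.1 -5.1  7.3] [-0.715, 0.53, 0.155] 32.90507298576563 34.974651485681534
26.7 [469.   64.9 120.2] [ -6.5   5.9 112.2  -0.1  61.9 -20.2] [-4.6 -3.5  7.1] [-0.668, 0.498, 0.098] 32.953240032755545 34.9742473103106
```

>>> apply_moves(deltas=[{"claw":0,"x":-0.05,"y":-0.1,"z":-0.1,"twist":0.1},{"claw":0,"x":0,"y":0,"z":0,"twist":0.12},{"claw":0,"x":0,"y":0,"z":0,"twist":0.12},{"claw":0,"x":0,"y":0,"z":0,"twist":0.1}])

```text
time: 27.2
position: [468.3, 64.7, 120.4]
tcp_rot: [[0.201, 0.98, 0.001], [0.98, -0.201, -0.0], [-0.0, 0.001, -1.0]]
wrist_force: [-0.2, -2.2, -1.4]
finger_gap: 32.9
grasp_force: 35.0
```

```bash
for i in 1 2 3; do python3 st.py; done
```

```text
27.25 [468.3  64.7 120.4] [ -6.6   5.7 112.3  -0.   61.9   5.2] [ 0.9 -1.3 -1.9] [-0.277, -0.207, 0.16] 33.1909390851839 34.96407754719257
27.3 [468.3  64.7 120.4] [ -6.6   5.8 112.3  -0.   61.9   4.9] [ 0.9 -1.4 -1.3] [-0.356, -0.206, 0.139] 33.1357135579025 34.965327959507704
27.35 [468.3  64.7 120.4] [ -6.6   5.8 112.3  -0.   61.9   4.7] [ 0.8 -1.5 -2.8] [-0.296, -0.256, 0.204] 33.48030147817911 34.964909171685576
```

>>> apply_moves(deltas=[{"claw":0,"x":0,"y":0,"z":0,"twist":0.1},{"claw":0,"x":0,"y":0,"z":0,"twist":0.12},{"claw":0,"x":0,"y":0,"z":0,"twist":0.12},{"claw":0,"x":0,"y":0,"z":0,"twist":0}])

```text
time: 27.85
position: [468.0, 64.8, 120.4]
tcp_rot: [[0.511, 0.86, -0.0], [0.86, -0.511, -0.0], [-0.0, -0.0, -1.0]]
wrist_force: [-1.7, -1.0, -0.4]
finger_gap: 33.1
grasp_force: 35.0
```

```bash
for i in 1 2 3; do python3 st.py; done
```

```text
27.9 [468.   64.8 120.4] [ -6.6   5.7 112.3  -0.   61.9  24.1] [-1.7 -1.   1.4] [-0.259, 0.119, 0.135] 33.41816087034829 34.96593028306961
27.95 [468.   64.8 120.3] [ -6.6   5.8 112.3  -0.   61.9  24.1] [-2.8 -0.9  1.1] [-0.315, 0.144, 0.239] 32.98330661458691 34.96604472398758
28.0 [468.   64.8 120.3] [ -6.6   5.8 112.3  -0.   61.9  24.2] [-2.5 -1.2  1.3] [-0.306, 0.234, 0.182] 33.25015635925792 34.96600857004523
```

```bash
cat > st2.py <<'E'
from h import *
M=[]
for i in range(5):
    p=camera("wrist"); s=status.observe(); M.append(s["moment"][2])
print(s["time"],s["position"],s["joints"][5].round(1),s["wrist_force"],"Mz %.3f"%np.mean(M),s["finger_gap"])
for b in blobs(p,(0,120,60),(8,255,255),113,6): print(*b[:2])
for m in mark_of(p,"barrel_mark")[:2]+mark_of(p,"knob_mark")[:2]: print(round(m["conf"],2),m["position"])
cv2.imwrite("pics/s_%d.png"%(s["time"]*100),p["color"][150:400,200:460,::-1])
E
python3 st2.py; ls pics|tail -9
```

```text
28.25 [468.   64.8 120.3] 24.3 [-2.3 -1.   3.1] Mz 0.165 33.362878126603185
[317.6 229.3] 205
[347.  327.8] 377
0.83 [360.8, 269.9]
0.52 [373.0, 313.3]
0.97 [371.4, 311.8]
top0.png
w1.png
w2.png
w3.png
w4.png
w5.png
w6.png
w7.png
w8.png
```

```bash
cat > st3.py <<'E'
from h import *
M=[];A=[];ax=np.array([468.3,65.3])
def ang(w): return np.degrees(np.arctan2(w[1]-ax[1],w[0]-ax[0]))
for i in range(4):
    p=camera("wrist"); s=status.observe(); M.append(s["moment"][2]); r=[]
    for q,z in(("knob_mark",148),("barrel_mark",113)):
        m=[k for k in mark_of(p,q) if k["conf"]>.4][:2]
        r+=[(q[0],round(k["conf"],2),np.round(k["position"]).tolist(),round(ang(world(p,*k["position"],z))),round(float(np.hypot(*(world(p,*k["position"],z)[:2]-ax))),1)) for k in m]
    A.append(r)
print(s["time"],s["position"],"j6",s["joints"][5].round(1),s["wrist_force"],"Mz %.3f"%np.mean(M))
print(A[-2]);print(A[-1])
for b in blobs(p,(0,120,60),(8,255,255),113,6): print(b[0],b[1],"ang148 %.0f ang113 %.0f"%(ang(world(p,*b[0],148)),ang(b[2])))
E
python3 st3.py
```

```text
28.85 [468.   64.8 120.2] j6 24.3 [-6.1 -1.3  4.9] Mz 0.180
[('k', 0.95, [373.0, 313.0], 8, 18.8), ('k', 0.44, [326.0, 238.0], 59, 36.0), ('b', 0.95, [362.0, 270.0], 13, 19.1)]
[('k', 0.63, [370.0, 315.0], 9, 17.7), ('b', 0.85, [360.0, 271.0], 13, 18.8)]
[317.4 229.6] 195 ang148 63 ang113 66
[346.9 327.9] 380 ang148 15 ang113 -85
```

>>> apply_moves(deltas=[{"claw":0,"x":0,"y":0,"z":0,"twist":0.1},{"claw":0,"x":0,"y":0,"z":0,"twist":0.1},{"claw":0,"x":0,"y":0,"z":0,"twist":0.1},{"claw":0,"x":0,"y":0,"z":0,"twist":0}])

```text
time: 29.45
position: [467.7, 65.0, 120.2]
tcp_rot: [[0.745, 0.668, -0.001], [0.668, -0.745, 0.0], [-0.0, -0.001, -1.0]]
wrist_force: [-6.0, 0.5, 6.1]
finger_gap: 33.2
grasp_force: 35.0
```

```bash
python3 st3.py
```

```text
29.95 [467.8  65.  120.2] j6 41.5 [-6.8  1.2  6.2] Mz 0.250
[('k', 0.59, [372.0, 313.0], -8, 18.1), ('b', 0.66, [357.0, 269.0], 2, 18.0)]
[('k', 0.9, [369.0, 313.0], -6, 17.3), ('b', 0.88, [358.0, 271.0], -1, 17.5)]
[309.9 231. ] 31 ang148 50 ang113 55
[  5.1 275.4] 11 ang148 118 ang113 127
[  8.5 290.3] 104 ang148 121 ang113 130
[ 22.7 290.9] 9 ang148 120 ang113 130
[371.9 310.9] 20 ang148 -6 ang113 -61
[347.5 327.7] 405 ang148 -1 ang113 -103
```

Both marks are visible from the wrist, and the holding torque has climbed to 0.25 N m, so the foot is on the button. Small steps from here.

>>> apply_moves(deltas=[{"claw":0,"x":0,"y":0,"z":0,"twist":0.1},{"claw":0,"x":0,"y":0,"z":0,"twist":0.1},{"claw":0,"x":0,"y":0,"z":0,"twist":0}])

```text
time: 30.42
position: [467.6, 65.2, 120.2]
tcp_rot: [[0.862, 0.506, -0.001], [0.506, -0.862, 0.001], [-0.001, -0.001, -1.0]]
wrist_force: [-7.0, 1.2, 6.8]
finger_gap: 33.5
grasp_force: 35.0
```

```bash
python3 st3.py
```

```text
30.925 [467.6  65.2 120.2] j6 53.0 [-5.9  1.8  7. ] Mz 0.242
[('k', 0.8, [375.0, 311.0], -19, 18.8), ('b', 0.6, [352.0, 260.0], 2, 19.4)]
[('k', 0.72, [372.0, 313.0], -19, 17.5), ('b', 0.61, [350.0, 260.0], 5, 19.0)]
[371.8 310.7] 26 ang148 -16 ang113 -73
[347.6 327.9] 399 ang148 -11 ang113 -117
[ 17.9 338.6] 493 ang148 119 ang113 128
```

The barrel mark has stopped near +2° while the knob runs ahead, about 15° of slip. Turning roughly 14° more.

>>> apply_moves(deltas=[{"claw":0,"x":0,"y":0,"z":0,"twist":0.08},{"claw":0,"x":0,"y":0,"z":0,"twist":0.08},{"claw":0,"x":0,"y":0,"z":0,"twist":0.08},{"claw":0,"x":0,"y":0,"z":0,"twist":0}])

```text
time: 31.52
position: [467.5, 65.4, 120.2]
tcp_rot: [[0.958, 0.287, -0.002], [0.287, -0.958, 0.001], [-0.001, -0.001, -1.0]]
wrist_force: [-6.8, 2.0, 7.5]
finger_gap: 32.9
grasp_force: 35.0
```

```bash
python3 st3.py
```

```text
32.025 [467.4  65.4 120.2] j6 66.7 [-6.8  2.5  6.7] Mz 0.258
[('k', 0.94, [371.0, 314.0], -32, 16.7), ('b', 0.8, [344.0, 259.0], -2, 18.3)]
[('k', 0.83, [371.0, 312.0], -31, 17.1), ('b', 0.59, [343.0, 259.0], 0, 18.2)]
[371.7 309.3] 39 ang148 -29 ang113 -87
[347.7 327.7] 416 ang148 -24 ang113 -132
[ 18.2 408.8] 9 ang148 120 ang113 128
[  2.4 416. ] 40 ang148 120 ang113 128
[ 33.3 437.7] 375 ang148 126 ang113 133
```

About 27–30° of slip, or 1.4 clicks. Releasing and rising to check.

>>> apply_moves(deltas=[{"claw":0.45,"x":0,"y":0,"z":0,"twist":0},{"claw":0.5,"x":0,"y":0,"z":0,"twist":0},{"claw":0.6,"x":0,"y":0,"z":0,"twist":0},{"claw":0.6,"x":0,"y":0,"z":0,"twist":0},{"claw":0.7,"x":0,"y":0,"z":-1,"twist":0},{"claw":0.7,"x":0,"y":0,"z":-3,"twist":0},{"claw":0.7,"x":0,"y":0,"z":-3,"twist":0},{"claw":0.7,"x":0,"y":0,"z":-3,"twist":0},{"claw":0.7,"x":0,"y":0,"z":0,"twist":0},{"claw":0.7,"x":0,"y":0,"z":0,"twist":0},{"claw":0.7,"x":0,"y":0,"z":0,"twist":0}])

```text
time: 33.5
position: [467.3, 64.9, 218.9]
tcp_rot: [[0.958, 0.288, -0.002], [0.288, -0.958, 0.0], [-0.002, -0.001, -1.0]]
wrist_force: [0.9, -0.2, -0.1]
finger_gap: 61.5
grasp_force: 0.0
```

```bash
python3 st3.py
python3 - <<'E'
from h import *
p=camera("wrist"); print(knob(p))
for q,z in(("lug",68),("red_button",34),("grey_button",0)): print(q,[(round(m["conf"],2),world(p,*m["position"],z)) for m in mark_of(p,q)[:2]])
u,v=map(int,pix(p,[468.5,65.3,140])); x,y=max(0,min(u-130,380)),max(0,min(v-110,260))
save(p,"fin.png",(x,y,x+260,y+220),3); print(x,y)
p=camera("top")
for q in("grey_button","red_button"): print(q,[(round(m["conf"],2),world(p,*m["rect"][:2],12.5)) for m in spot_in(p,q)[:4]])
E
```

```text
34.0 [468.1  64.8 220.2] j6 66.7 [ 0.4  0.6 -0.3] Mz -0.011
[('k', 0.8, [348.0, 233.0], -29, 16.0), ('b', 0.67, [334.0, 208.0], 4, 18.1)]
[('k', 0.89, [347.0, 230.0], -24, 16.8), ('b', 0.62, [333.0, 208.0], 5, 18.2)]
[336.5 206.7] 6 ang148 6 ang113 -1
[336.9 240.4] 78 ang148 -21 ang113 -98
[  8.2 298.6] 179 ang148 115 ang113 118
[146.5 331.1] 15 ang148 131 ang113 135
(np.int64(2725), array([470.3,  67.3, 147.2]), ((470.0919189453125, 67.05802154541016), 17.461183547973633))
lug [(0.85, array([469.6, -16.2,  68. ]))]
red_button []
grey_button []
197 138
grey_button [(0.48, array([ 517.9, -272.2,   12.5]))]
red_button [(0.62, array([ 407. , -404.7,   12.5])), (0.46, array([ 427.4, -254.2,   12.5])), (0.41, array([470.2,  15.9,  12.5]))]
```

View pics/fin.png

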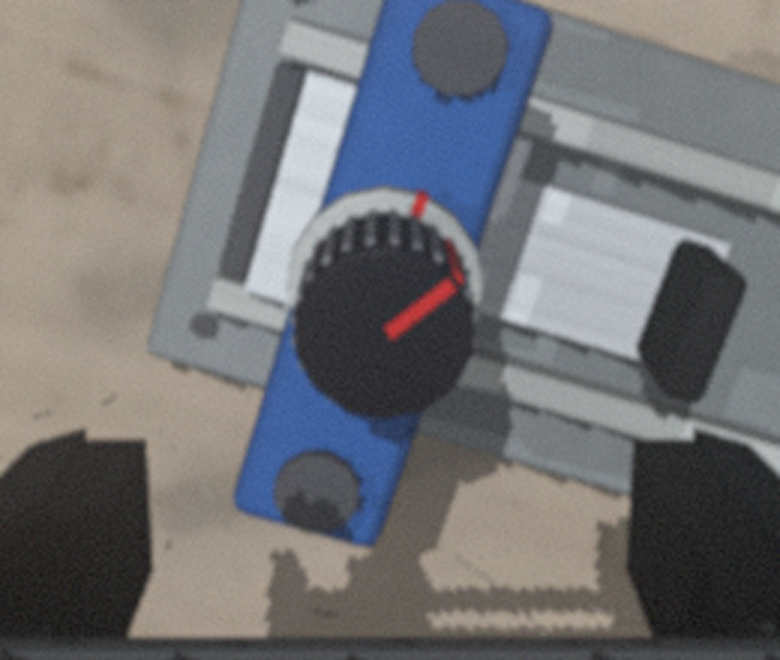

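The picture shows the slide home, with the lug at about (690,320) in the crop. The knob line points to (460,285) and the barrel mark is at (420,204), roughly 30–38° apart, so between one and two clicks. The gripper is clear, so I'm handing in.

```bash
python3 -c "
from cell import env; print(env.close_job())"
```

```text
the job is handed in; nothing more can be done
None
```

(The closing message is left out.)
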